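# Back the vial carousel up one notch

## Task

The vial carousel was clicked on one place too far and an empty pocket stands under the sampling needle. Push the pawl's ball lever over with a fingertip so that the pawl lifts out of the ratchet teeth and stays up, push the bar handle to turn the wheel back (clockwise from above) by exactly one notch, so that the vial just past the needle stands under it again, and tip the pawl back down so that it drops fully behind its tooth, with the tooth bearing against the pawl. Only push: never force the wheel against the lowered pawl, leave the vials standing in their pockets and do not disturb the things on the table.

Things in the scene. Friction and masses are not known exactly. Their poses are not given: they have to be found in the camera images.
- carousel: Fixed stand of a hand-turned vial carousel, about 250 mm across, 140 mm tall. Origin on the wheel's vertical axis at table height, z up. +x points from the axis to the sampling needle, roughly away from the robot (yaw within 0.4 rad). In this frame (mm) the pawl's pivot is at (-94, 78, 66) and the pawl swings in the plane x = -94; its two 4 mm cheeks reach 84 mm up.
- wheel (a joint): Wheel angle, rad: 0 at the start, positive counter-clockwise from above (forward). 12 pockets at 62 mm radius; rim (84 to 104 mm radius) with 12 upward saw teeth, 9 mm high, crests 51 mm above the table, one per 0.5236 rad. Forward clicks under the pawl; backward (negative) is stopped by it within 0.02 rad. Pawl up: turns both ways, stays where left (friction 0.05 N m). One notch back: -0.524.
- bar_middle (a point): Centre of the black bar handle on top of the wheel's hub, on the wheel's axis. The bar turns with the wheel: 92 mm long, 15 mm wide, 18 mm tall (93 to 111 mm above the table), on a 24 mm thick column. Site x runs along the bar (at the start along the carousel's x), z up. Vial tops are at 77 mm.
- bar_near_end (a point): Middle of the bar's end face nearest the pawl, 46 mm from the wheel's axis, 102 mm above the table.
- pawl (a joint): Pawl angle about its level pivot, rad: about 0 nose down in a tooth gap, about 0.12 with the nose on a crest, 1.047 thrown back on its stop. Weighted throw-over pawl: pushed past about 0.43 by its ball lever it falls back onto the stop and stays up; pushed back below that it falls nose down onto the teeth. Takes under 1 N at the ball.
- pawl_ball (a point): Centre of the 22 mm steel ball on the pawl's lever (7 mm rod), 62 mm from the pivot. Nose down it is 126 mm above the table, 16 mm from above the pivot towards the nose (carousel -y); thrown back 110 mm above the table, 44 mm to the other side (carousel +y). Nose down, the pawl's blade lies under 80 mm height.
- pawl_nose (a point): Centre of the pawl's rounded nose tip, 10 mm wide, about 46 mm above the table when down in a tooth gap, 75 mm from the pivot towards the carousel's -y.
- needle_tip (a point): Tip of the fixed sampling needle, 2.4 mm thick, 86 mm above the table, over the pockets' circle. Its arm runs out to a post beside the wheel; all of it is below 140 mm.
- vial_a: A capped clear sample vial, 25 mm across, 47 mm tall, standing loose and upright in a round pocket of the wheel, 29 mm of it showing. Origin at the centre of its underside. It is the vial in the first pocket past the needle. At the start it stands 30 degrees past the needle, whose own pocket is empty.
- vial_b: A capped clear sample vial, 25 mm across, 47 mm tall, standing loose and upright in a round pocket of the wheel, 29 mm of it showing. Origin at the centre of its underside. It is the vial in the second pocket past the needle.
- vial_c: A capped clear sample vial, 25 mm across, 47 mm tall, standing loose and upright in a round pocket of the wheel, 29 mm of it showing. Origin at the centre of its underside. It is the vial in the third pocket past the needle.
- vial_d: A capped clear sample vial, 25 mm across, 47 mm tall, standing loose and upright in a round pocket of the wheel, 29 mm of it showing. Origin at the centre of its underside. It is the vial in the fourth pocket past the needle.
- vial_e: A capped clear sample vial, 25 mm across, 47 mm tall, standing loose and upright in a round pocket of the wheel, 29 mm of it showing. Origin at the centre of its underside. It is the vial in the fifth pocket past the needle.
- beaker_50: Small empty glass beaker, 43 mm across, 56 mm tall, loose on the table beside the carousel. Origin at the centre of its underside.
- buffer_7: White plastic bottle with a yellow screw cap, 39 mm across, 79 mm tall, loose on the table beside the carousel. Origin at the centre of its underside.
- petri: Covered clear petri dish, 62 mm across, 15 mm tall, loose on the table beside the carousel. Origin at the centre of its underside.

How it is judged:
On the way, in this order (a step that is already met when the one before it is completed fails the run):
1. the pawl is lifted clear of the teeth while the wheel still stands where it was (value of joint pawl above 0.5 rad and value of joint wheel above -0.05 rad), for 0.2 s.
2. the wheel is pushed backward while the pawl is up (value of joint pawl above 0.2 rad and value of joint wheel below -0.1 rad), for 0.1 s.
At the end, for the whole second after the job is handed in: The wheel rests one notch (30 degrees, within 3) behind its start, the pawl down behind its tooth (below 0.05 rad), the first vial within 6 mm of the needle axis, all five vials upright on their pocket floors, and beaker, bottle and dish within 30 mm of their starts (value of joint wheel between -0.5736 and -0.4736 rad and value of joint pawl below 0.05 rad and velocity of joint wheel between -0.03 and 0.03 rad/s and velocity of joint pawl between -0.1 and 0.1 rad/s and horizontal distance between vial_a and needle_tip below 0.006 m and height (world z) of each of vial_a, vial_b, vial_c, vial_d, vial_e below 0.036 m and angle between each of vial_a, vial_b, vial_c, vial_d, vial_e's own z axis and vertical below 0.2 rad and distance of each of beaker_50, buffer_7, petri from where it was at the start of the episode below 0.03 m); the robot touches nothing.
It fails at once if a vial is lifted out of its pocket or tipped (height (world z) of any of vial_a, vial_b, vial_c, vial_d, vial_e above 0.04 m or angle between any of vial_a, vial_b, vial_c, vial_d, vial_e's own z axis and vertical above 0.35 rad).
It fails at once if the wheel is forced against the lowered pawl (over 20 N between them) (contact force between wheel and pawl above 20 N).
It fails at once if the beaker, the bottle or the dish is moved by more than 30 mm (distance of any of beaker_50, buffer_7, petri from where it was at the start of the episode above 0.03 m).
It also fails if it takes over 69 s, if anything falls off the work surface, if the arm or the gripper's body presses on something with over 40 N, if the wrist force passes 120 N, or if a joint passes its speed limit or range.

## Robot

A 6-joint arm with a two-finger parallel gripper is mounted at the origin on a cart in front of the work surface, level with it; the furniture and walls round the work are solid. World frame = base frame: x ahead of the robot, y to its left, z up, the work surface at z = 0. Lengths are in m, angles in rad, forces in N, time in s.
With the tool pointing down it reaches from about 0.3 to 0.85 m from the base axis. Payload 5.4 kg.
Tool frame: the origin (TCP) lies midway between the tips of the shut fingers; the grasp point (between the pads) lies 19 mm behind it; z points along the fingers, y is the line along which they close (so a half turn about z gives the same grasp; the last joint's range is limited). The gripper opens to 85 mm and grips with 20 to 120 N. Pads are 22 mm wide; open, the fingers measure 114 mm over their backs; the gripper's body (76 mm by 85 mm) begins 54 mm behind the grasp point. The pads swing forward as they close: fully open they stand 13 mm farther back than shut.
Start: joints at [0.932, 0.158, 1.597, -0, 1.386, -0.21], TCP at [0.239, 0.523, 0.231] pointing down, gripper open.
Joint ranges: [-2.91, 2.91], [-0.94, 2.29], [0.18, 2.7], [-1.29, 4.43], [0.17, 2.64], [-3, 3]. Speed limits (rad/s): [2.57, 2.57, 3.14, 3.14, 3.14, 3.14].

## Interface

Orientations are given as a unit quaternion [x, y, z, w].
In Python, from rig import env, cams gives the robot as it stands.
- The arm moves only by the tool carry_out, never from a script. Its argument "plan" is a list of rows, each an object of numbers: "tx", "ty", "tz": the shift along the tool's x, y, z in mm; "rx", "ry", "rz": the turn, a rotation vector about the tool's x, y, z in rad. In form: [{"tx": .., "ty": .., "tz": .., "rx": .., "ry": .., "rz": ..}, ...]. A call has 1 to 10 rows; each row shifts and turns the commanded pose from where the row before left it, along the tool's axes as they then stand; what a row does not reach is not made up. A row lasts 1/12 s, in which the tool goes at most 41.7 mm and 7.16 degrees, less where a joint would pass 70% of its speed; a pose out of reach is approached as far as the arm can. A call is refused whole if a number of a shift passes 41.7 or a number of a turn 0.125, either way. A call with a gripper value outside its range is refused whole. "jaw" is the finger opening in mm, from 0 to 85.4, set as the call begins (left out, the last holds). The fingers move at their own pace and stop on an object; the grip force is fixed at half the most. Time passes only in rows, so rows that do not move let the fingers close. It gives the time, the measured TCP pose, the force, the opening and the grip force at its end, in the units of the state.
- env.read_state(): the state, without advancing time (a new reading comes with each control period).
- cams.read_camera(name): name is "scene" or "top"; returns a dict with "img" (384x512x3 uint8, red, green, blue), "fx", "fy", "cx", "cy" (pixels), "R" (3x3) and "t" (3): a world point X has camera coordinates R X + t. Camera axes: x right, y down, z forward; pixel columns grow to the right and rows downward; lengths in m; the calibration is good to about 2 mm. A picture is of the moment at which its call begins. There is no depth.
- env.hand_in(): hands the job in; it is judged then, once.
The state is a dict: "time_s": time; "joint_positions": joint angles; "joint_velocities": joint speeds; "joint_torque": joint torques, N m; "ee_pos": TCP position; "tcp_rot": TCP orientation; "force": force on the tool from outside, world axes, zero at the start; "torque": the same for the moment, N m; "gripper_width": finger opening in m; "grip_force": force on a finger pad.
Only numpy, scipy, OpenCV 4.12 (cv2) and the standard library are available. Lean on these libraries where they do the work, as an engineer would, in place of code of your own. Each camera call takes 0.05 s, during which the arm holds its last target. There are 200 camera calls.

## Working session

There is one attempt and no reset: what is moved stays moved. The work goes in short steps, Python scripts to look and compute and a tool call to move; the robot and the scene stay as the last step left them, time stands still between calls to the robot, and variables do not carry over. Pictures are saved under pics/ and viewed, at most 10 in all, crops included, and the job is handed in when it is done.

Besides the shell and the picture viewer there is one more tool, called after "Call:" by a JSON object that holds its "api" and its "payload", one argument or row to a line. carry_out: Moves the arm, as the interface text tells. Its arguments: {"type":"object","properties":{"plan":{"type":"array","items":{"type":"object","properties":{"tx":{"type":"number"},"ty":{"type":"number"},"tz":{"type":"number"},"rx":{"type":"number"},"ry":{"type":"number"},"rz":{"type":"number"}}}},"jaw":{"type":"number"}},"required":["plan"]}

```bash
ls; mkdir -p pics; python3 - <<'E'
from rig import env,cams
import cv2,numpy as np
for n in("scene","top"):
    c=cams.read_camera(n); cv2.imwrite(f"pics/{n}0.png",c["img"][:,:,::-1])
    print(n,c["fx"],c["cx"],c["cy"],np.round(c["R"],4).tolist(),np.round(c["t"],4).tolist())
s=env.read_state();print(s["time_s"],s["ee_pos"],s["tcp_rot"])
E
```

```text
pics
scene 431.09978469989886 249.81581268456964 194.95321523703024 [[0.6654, -0.7465, 0.0045], [-0.3569, -0.3234, -0.8764], [0.6557, 0.5815, -0.4816]] [-0.2853, 0.3645, 0.45]
top 351.97658381085023 256.5990228955024 191.2399893175301 [[0.017, -0.9996, 0.0239], [-0.9927, -0.0197, -0.1192], [0.1196, -0.0217, -0.9926]] [0.1387, 0.6105, 0.8982]
0.1 [0.23876365 0.52247745 0.23040416] [ 2.12764345e-01  9.77103154e-01 -7.96167549e-04 -3.55830530e-04]
```

```bash
python3 -c "
import cv2
for n in('scene','top'):
    i=cv2.imread(f'pics/{n}0.png');cv2.imwrite(f'pics/{n}0b.png',cv2.resize(i,(800,600),interpolation=cv2.INTER_CUBIC))"
```

```text
(no output)
```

View pics/scene0b.png

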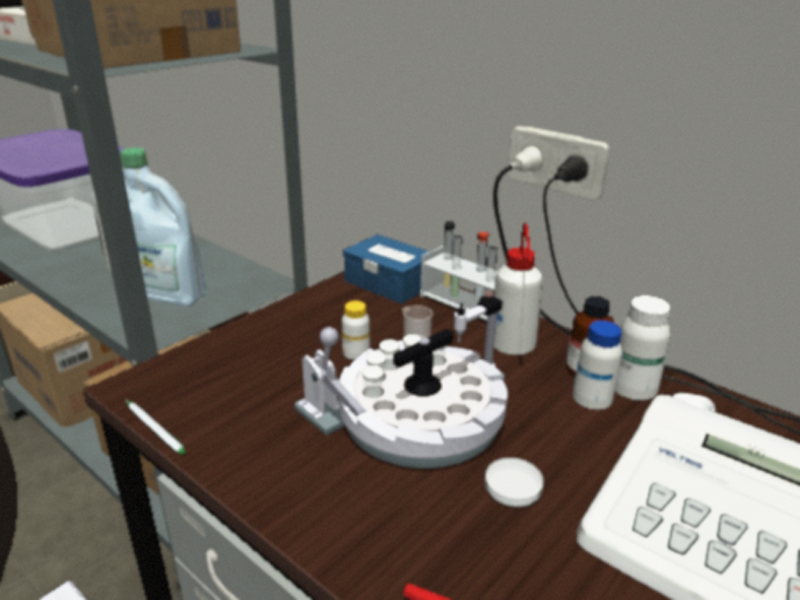

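View pics/top0b.png

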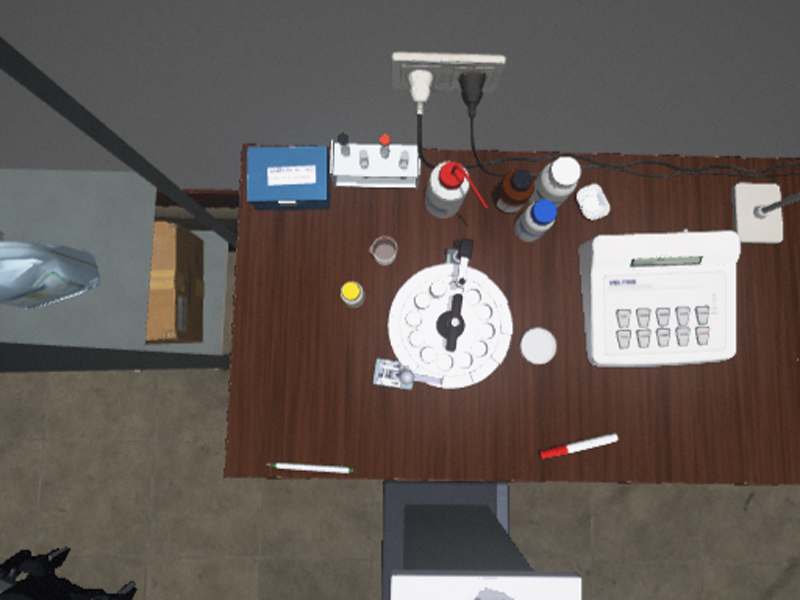

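The scene view shows the ball at about (329,337), the bar at (423,348) and the vials on the left of the wheel. The top view has the ball at (406,376), the bar centre at (452,322) and the needle at about (458,280). All of these are in the 800x600 pictures. Next I measure.

```bash
cat > h.py <<'E'
import numpy as np,cv2
from rig import env,cams
def ray(c,uv):
    d=np.array([(uv[0]-c["cx"])/c["fx"],(uv[1]-c["cy"])/c["fy"],1.])
    return -c["R"].T@c["t"], c["R"].T@d
def plane(c,uv,z):
    o,d=ray(c,uv); return o+d*(z-o[2])/d[2]
def tri(c1,u1,c2,u2):
    o1,d1=ray(c1,u1);o2,d2=ray(c2,u2)
    s=np.linalg.lstsq(np.c_[d1,-d2],o2-o1,rcond=None)[0]
    a,b=o1+s[0]*d1,o2+s[1]*d2
    return (a+b)/2,np.linalg.norm(a-b)
def proj(c,X):
    q=c["R"]@np.array(X)+c["t"]; return np.array([c["fx"]*q[0]/q[2]+c["cx"],c["fy"]*q[1]/q[2]+c["cy"]])
E
python3 - <<'E'
from h import *
S=cams.read_camera("scene");T=cams.read_camera("top");k=1.5625
print("ball",tri(S,(329/k,337/k),T,(406/k,376/k)), plane(T,(406/k,376/k),.126))
# bar top in top view: dark mask around
g=T["img"].max(2); m=np.zeros_like(g); m[180:228,275:305]=(g[180:228,275:305]<60)*255
n,l,st,ce=cv2.connectedComponentsWithStats(m)
i=1+st[1:,4].argmax(); print(st[i],ce[i])
pts=np.argwhere(l==i)[:,::-1].astype(np.float32)
P=np.array([plane(T,p,.111)[:2] for p in pts])
r=cv2.minAreaRect((P*1000).astype(np.float32));print("bar",r)
# wheel white outline at z~.05
hsv=cv2.cvtColor(T["img"],cv2.COLOR_RGB2HSV)
w=np.zeros_like(g); w[160:255,240:335]=((hsv[160:255,240:335,1]<60)&(hsv[160:255,240:335,2]>120))*255
n,l,st,ce=cv2.connectedComponentsWithStats(w);i=1+st[1:,4].argmax();print(st[i])
for nm,p in(("bottle",(351,292)),("beaker",(384,250)),("petri",(538,345))): print(nm,plane(T,np.array(p)/k,.04))
crop=T["img"][140:265,225:345]; cv2.imwrite("pics/topc.png",cv2.resize(crop[:,:,::-1],None,fx=4.8,fy=4.8,interpolation=cv2.INTER_CUBIC))
E
```

```text
ball (array([0.47996906, 0.14232734, 0.12469798]), np.float64(0.00017538819793214537)) [0.48005936 0.14231197 0.126     ]Traceback (most recent call last):
  File "<stdin>", line 7, in <module>
ValueError: attempt to get argmax of an empty sequence
```

```bash
python3 - <<'E'
from h import *
T=cams.read_camera("top");k=1.5625
g=T["img"].max(2); print(g[206,275:305],g[206-12,275:305])
m=np.zeros_like(g); m[180:228,275:305]=(g[180:228,275:305]<110)*255
n,l,st,ce=cv2.connectedComponentsWithStats(m)
i=1+st[1:,4].argmax(); print(st[i],ce[i])
pts=np.argwhere(l==i)[:,::-1].astype(np.float32)
P=np.array([plane(T,p,.111)[:2] for p in pts])
r=cv2.minAreaRect((P*1000).astype(np.float32));print("bar",r)
for nm,p in(("bottle",(351,292)),("beaker",(384,250)),("petri",(538,345))): print(nm,plane(T,np.array(p)/k,.04))
crop=T["img"][140:265,225:345]; cv2.imwrite("pics/topc.png",cv2.resize(crop[:,:,::-1],None,fx=4.8,fy=4.8,interpolation=cv2.INTER_CUBIC))
E
```

```text
[248 247 248 248 128  71  70  72  68  66  67  91  71  88 239 242 241 240
 210 103  73  73 199 246 248 248 248 247 248 247] [245 247 247 248 247 247 248 247 248 247 248 215 207 208  97  68  72  77
  76  69 118 244 247 247 245 243 246 244 246 245]
[280 188  17  37 330] [288.68484848 206.45454545]
bar ((564.4782104492188, 74.77671813964844), (87.69859313964844, 38.92341995239258), 0.5187734961509705)
bottle [0.61712839 0.23444406 0.04      ]
beaker [0.69043075 0.18033135 0.04      ]
petri [ 0.53365025 -0.08162753  0.04      ]
```

View pics/topc.png

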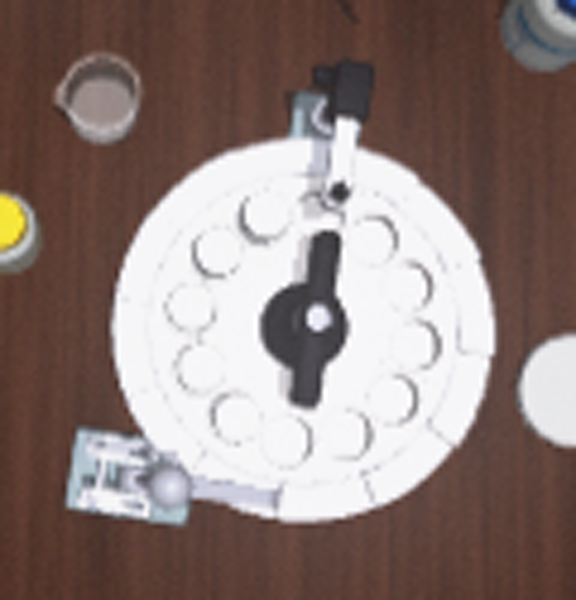

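Crop: bar ends at about (326,233) and (303,406), the ball at (169,487), and the needle and vials in the upper left.

```bash
python3 - <<'E'
from h import *
T=cams.read_camera("top")
f=lambda u,v,z:plane(T,(225+u/4.8-.4,140+v/4.8-.4),z)
a=f(326,233,.111);b=f(303,406,.111);m=(a+b)/2;yaw=np.arctan2(*(a-b)[1::-1])
print("ends",a,b,"len",np.linalg.norm(a-b),"mid",m,"yaw",yaw)
ball=np.array([.480,.1422]);wc=f(304,330,.046); print("wheel rim centre",wc)
R=np.array([[np.cos(yaw),-np.sin(yaw)],[np.sin(yaw),np.cos(yaw)]])
print("ball in car (expect -94,62)",R.T@(ball-m[:2])*1000)
# yaw from ball
e=ball-m[:2];print("yaw from ball",np.arctan2(e[1],e[0])-np.arctan2(62,-94),np.linalg.norm(e)*1e3,np.hypot(94,62))
s=env.read_state();q=s["tcp_rot"]
from scipy.spatial.transform import Rotation as Ro
print(Ro.from_quat(q).as_matrix().round(3),s["gripper_width"])
print("needle",f(340,190,.1))
E
```

```text
ends [0.60803783 0.06401438 0.111     ] [0.5201774  0.07517703 0.111     ] len 0.08856669908139655 mid [0.56410762 0.06959571 0.111     ] yaw -0.12637272587937506
wheel rim centre [0.56317175 0.06763437 0.046     ]
ball in car (expect -94,62) [-92.58770814  61.42467689]
yaw from ball -0.12904877936128312 111.11019138316877 112.60550608207397
[[-0.909  0.416 -0.   ]
 [ 0.416  0.909 -0.001]
 [ 0.    -0.001 -1.   ]] 0.08532720032929052
needle [0.63204528 0.05549254 0.1       ]
```

Call:
{"api": "carry_out", "payload": {
  "jaw": 0,
  "plan": [
    {"rz": -0.1},
    {"rz": -0.1},
    {"rz": -0.1},
    {"tx": -20,"ty": -28},
    {"tx": -24,"ty": -33},
    {"tx": -24,"ty": -33},
    {"tx": -24,"ty": -33},
    {"tx": -24,"ty": -33},
    {"tx": -24,"ty": -33},
    {"tx": -24,"ty": -33}
  ]
}}

```text
invalid input at $.plan[0]: expected keys tx, ty, tz, rx, ry, rz
```

Call:
{"api": "carry_out", "payload": {
  "plan": [
    {"tx": -24,"ty": -33},
    {"tx": -24,"ty": -33},
    {"tx": -24,"ty": -33},
    {"tx": -24,"ty": -33},
    {"tx": -24,"ty": -33},
    {"tx": -10,"ty": -15},
    {},
    {}
  ]
}}

```text
invalid input at $.plan[0]: expected keys tx, ty, tz, rx, ry, rz
```

```bash
cat >> h.py <<'E'
from scipy.spatial.transform import Rotation as Ro
C=np.array([.5637,.069]);YAW=-.128
RC=np.array([[np.cos(YAW),-np.sin(YAW)],[np.sin(YAW),np.cos(YAW)]])
def car(p): return np.r_[RC.T@(np.array(p)[:2]-C),p[2]]*1000
def st():
    s=env.read_state();M=Ro.from_quat(s["tcp_rot"]).as_matrix()
    print("t",round(s["time_s"],2),"car mm",car(s["ee_pos"]).round(1),"F car",(RC.T@np.array(s["force"])[:2]).round(2),round(s["force"][2],2),"w",round(s["gripper_width"],4))
    print("tool axes yaw in car (x should be pi)",np.arctan2(M[1,0],M[0,0])-YAW,"tool z",M[:,2].round(3));return s
E
python3 - <<'E'
from h import *
st()
E
```

```text
t 0.3 car mm [-380.   408.6  230.9] F car [ 0.29 -0.49] -0.41 w 0.0853
tool axes yaw in car (x should be pi) 2.8407970353967147 tool z [-0.    -0.001 -1.   ]
```

Call:
{"api": "carry_out", "payload": {
  "jaw": 0,
  "plan": [
    {"tx": 0,"ty": 0,"tz": 0,"rx": 0,"ry": 0,"rz": -0.1},
    {"tx": 0,"ty": 0,"tz": 0,"rx": 0,"ry": 0,"rz": -0.1},
    {"tx": 0,"ty": 0,"tz": 0,"rx": 0,"ry": 0,"rz": -0.1},
    {"tx": -20,"ty": -28,"tz": 0,"rx": 0,"ry": 0,"rz": 0},
    {"tx": -24,"ty": -33,"tz": 0,"rx": 0,"ry": 0,"rz": 0},
    {"tx": -24,"ty": -33,"tz": 0,"rx": 0,"ry": 0,"rz": 0},
    {"tx": -24,"ty": -33,"tz": 0,"rx": 0,"ry": 0,"rz": 0},
    {"tx": -24,"ty": -33,"tz": 0,"rx": 0,"ry": 0,"rz": 0},
    {"tx": -24,"ty": -33,"tz": 0,"rx": 0,"ry": 0,"rz": 0},
    {"tx": -24,"ty": -33,"tz": 0,"rx": 0,"ry": 0,"rz": 0}
  ]
}}

```text
time_s: 1.13
ee_pos: [0.3732, 0.276, 0.2314]
tcp_rot: [0.064, 0.998, 0.0, 0.0]
force: [1.4, -0.3, -0.3]
gripper_width: -0.0
grip_force: 0.0
```

Call:
{"api": "carry_out", "payload": {
  "plan": [
    {"tx": -24,"ty": -33,"tz": 0,"rx": 0,"ry": 0,"rz": 0},
    {"tx": -24,"ty": -33,"tz": 0,"rx": 0,"ry": 0,"rz": 0},
    {"tx": -24,"ty": -33,"tz": 0,"rx": 0,"ry": 0,"rz": 0},
    {"tx": -24,"ty": -33,"tz": 0,"rx": 0,"ry": 0,"rz": 0},
    {"tx": -24,"ty": -33,"tz": 0,"rx": 0,"ry": 0,"rz": 0},
    {"tx": -2,"ty": -8,"tz": 0,"rx": 0,"ry": 0,"rz": 0},
    {"tx": 0,"ty": 0,"tz": 0,"rx": 0,"ry": 0,"rz": 0},
    {"tx": 0,"ty": 0,"tz": 0,"rx": 0,"ry": 0,"rz": 0}
  ]
}}

```text
time_s: 1.8
ee_pos: [0.4711, 0.0908, 0.2311]
tcp_rot: [0.065, 0.998, 0.0, -0.0]
force: [-0.3, 0.8, 0.2]
gripper_width: -0.0001
grip_force: 0.0
```

```bash
python3 - <<'E'
from h import *
st()
c=cams.read_camera("scene");cv2.imwrite("pics/s1.png",cv2.resize(c["img"][140:330,160:360,::-1],None,fx=3,fy=3,interpolation=cv2.INTER_CUBIC))
E
```

```text
t 1.8 car mm [-94.6   9.8 231.1] F car [-0.37  0.72] 0.24 w -0.0001
tool axes yaw in car (x should be pi) 3.1397335318170185 tool z [-0.001  0.001 -1.   ]
```

View pics/s1.png

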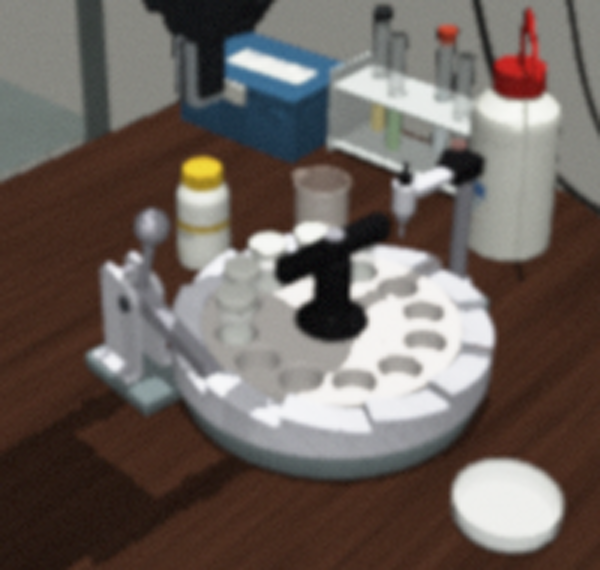

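The finger is above and to the near side of the ball, at (200,90) in the crop, and the way down is clear. Next I lower it and push +y.

Call:
{"api": "carry_out", "payload": {
  "plan": [
    {"tx": 0,"ty": 0,"tz": 38,"rx": 0,"ry": 0,"rz": 0},
    {"tx": 0,"ty": 0,"tz": 38,"rx": 0,"ry": 0,"rz": 0},
    {"tx": 0,"ty": 0,"tz": 38,"rx": 0,"ry": 0,"rz": 0},
    {"tx": 0,"ty": 8,"tz": 0,"rx": 0,"ry": 0,"rz": 0},
    {"tx": 0,"ty": 8,"tz": 0,"rx": 0,"ry": 0,"rz": 0},
    {"tx": 0,"ty": 5,"tz": 0,"rx": 0,"ry": 0,"rz": 0},
    {"tx": 0,"ty": 5,"tz": 0,"rx": 0,"ry": 0,"rz": 0},
    {"tx": 0,"ty": 5,"tz": 0,"rx": 0,"ry": 0,"rz": 0},
    {"tx": 0,"ty": 5,"tz": 0,"rx": 0,"ry": 0,"rz": 0},
    {"tx": 0,"ty": 0,"tz": 0,"rx": 0,"ry": 0,"rz": 0}
  ]
}}

```text
time_s: 2.68
ee_pos: [0.4771, 0.1272, 0.1187]
tcp_rot: [0.064, 0.998, 0.0, 0.001]
force: [-0.0, 0.3, -0.0]
gripper_width: -0.0
grip_force: 0.1
```

```bash
python3 - <<'E'
from h import *
st()
c=cams.read_camera("scene");cv2.imwrite("pics/s2.png",cv2.resize(c["img"][140:330,160:360,::-1],None,fx=3,fy=3,interpolation=cv2.INTER_CUBIC))
E
```

```text
t 2.68 car mm [-93.3  46.7 118.7] F car [-0.06  0.27] -0.03 w -0.0
tool axes yaw in car (x should be pi) 3.1417044122731546 tool z [ 0.003  0.    -1.   ]
```

View pics/s2.png

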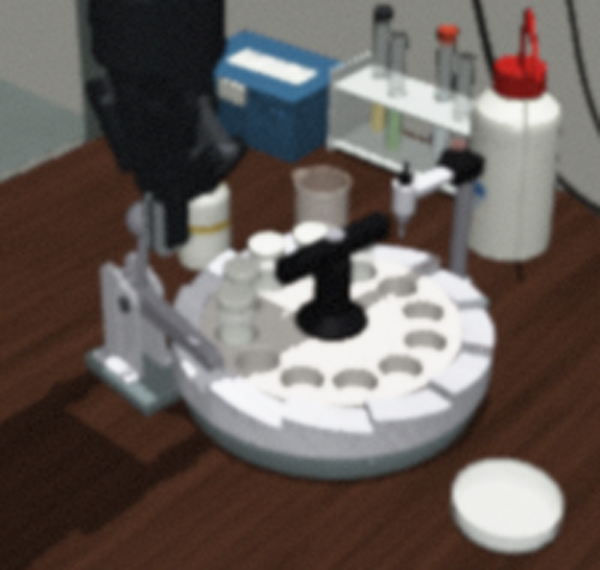

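The finger is against the ball, which has moved to about (137,220), and the pawl nose is rising. I push on.

Call:
{"api": "carry_out", "payload": {
  "plan": [
    {"tx": 0,"ty": 5,"tz": 0,"rx": 0,"ry": 0,"rz": 0},
    {"tx": 0,"ty": 5,"tz": 0,"rx": 0,"ry": 0,"rz": 0},
    {"tx": 0,"ty": 5,"tz": 0,"rx": 0,"ry": 0,"rz": 0},
    {"tx": 0,"ty": 5,"tz": 0,"rx": 0,"ry": 0,"rz": 0},
    {"tx": 0,"ty": 5,"tz": 0,"rx": 0,"ry": 0,"rz": 0},
    {"tx": 0,"ty": 5,"tz": 0,"rx": 0,"ry": 0,"rz": 0},
    {"tx": 0,"ty": 0,"tz": 0,"rx": 0,"ry": 0,"rz": 0},
    {"tx": 0,"ty": 0,"tz": 0,"rx": 0,"ry": 0,"rz": 0},
    {"tx": 0,"ty": 0,"tz": 0,"rx": 0,"ry": 0,"rz": 0},
    {"tx": 0,"ty": 0,"tz": 0,"rx": 0,"ry": 0,"rz": 0}
  ]
}}

```text
time_s: 3.57
ee_pos: [0.4799, 0.1558, 0.1173]
tcp_rot: [0.064, 0.998, -0.0, -0.0]
force: [-0.0, 0.4, -0.5]
gripper_width: 0.0003
grip_force: 0.0
```

```bash
python3 - <<'E'
from h import *
st()
c=cams.read_camera("scene");cv2.imwrite("pics/s3.png",cv2.resize(c["img"][140:330,160:360,::-1],None,fx=3,fy=3,interpolation=cv2.INTER_CUBIC))
E
```

```text
t 3.57 car mm [-94.2  75.4 117.3] F car [-0.1   0.42] -0.45 w 0.0003
tool axes yaw in car (x should be pi) 3.1406074584743884 tool z [-0. -0. -1.]
```

View pics/s3.png

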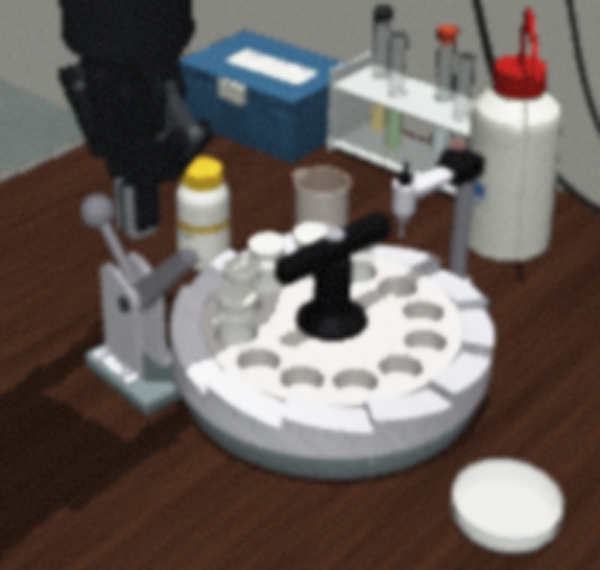

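The pawl is thrown back: ball at (97,208), nose up, wheel unmoved. I go up and over to the −y side of the bar's near end.

Call:
{"api": "carry_out", "payload": {
  "plan": [
    {"tx": 0,"ty": -5,"tz": -30,"rx": 0,"ry": 0,"rz": 0},
    {"tx": 0,"ty": 0,"tz": -35,"rx": 0,"ry": 0,"rz": 0},
    {"tx": -18,"ty": -34,"tz": 0,"rx": 0,"ry": 0,"rz": 0},
    {"tx": -19,"ty": -34,"tz": 0,"rx": 0,"ry": 0,"rz": 0},
    {"tx": -19,"ty": -34,"tz": 0,"rx": 0,"ry": 0,"rz": 0},
    {"tx": 0,"ty": 0,"tz": 0,"rx": 0,"ry": 0,"rz": 0},
    {"tx": 0,"ty": 0,"tz": 35,"rx": 0,"ry": 0,"rz": 0},
    {"tx": 0,"ty": 0,"tz": 35,"rx": 0,"ry": 0,"rz": 0},
    {"tx": 0,"ty": 0,"tz": 14,"rx": 0,"ry": 0,"rz": 0},
    {"tx": 0,"ty": 0,"tz": 0,"rx": 0,"ry": 0,"rz": 0}
  ]
}}

```text
time_s: 4.45
ee_pos: [0.518, 0.0432, 0.0939]
tcp_rot: [0.065, 0.998, 0.0, -0.004]
force: [-0.5, -0.2, -0.7]
gripper_width: 0.0001
grip_force: 0.0
```

```bash
python3 - <<'E'
from h import *
st()
c=cams.read_camera("top");cv2.imwrite("pics/t4.png",cv2.resize(c["img"][140:265,225:345,::-1],None,fx=4.8,fy=4.8,interpolation=cv2.INTER_CUBIC))
E
```

```text
t 4.45 car mm [-42.  -31.5  93.9] F car [-0.44 -0.31] -0.71 w 0.0001
tool axes yaw in car (x should be pi) 3.1401996088446427 tool z [-0.009  0.001 -1.   ]
```

View pics/t4.png

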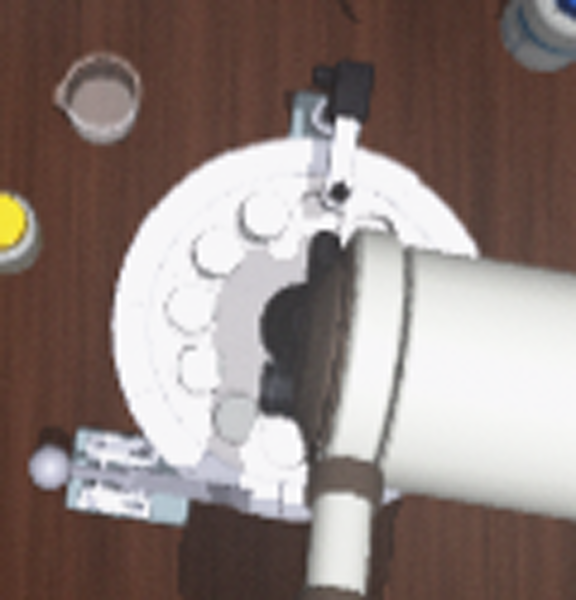

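The top view shows the pawl ball out at (48,466), and the finger hidden behind the wrist beside the near end of the bar. I push slowly.

Call:
{"api": "carry_out", "payload": {
  "plan": [
    {"tx": 0,"ty": 3,"tz": -3,"rx": 0,"ry": 0,"rz": 0},
    {"tx": 0,"ty": 3,"tz": 0,"rx": 0,"ry": 0,"rz": 0},
    {"tx": 0,"ty": 3,"tz": 0,"rx": 0,"ry": 0,"rz": 0},
    {"tx": 0,"ty": 3,"tz": 0,"rx": 0,"ry": 0,"rz": 0},
    {"tx": 0,"ty": 2,"tz": 0,"rx": 0,"ry": 0,"rz": 0},
    {"tx": 0,"ty": 2,"tz": 0,"rx": 0,"ry": 0,"rz": 0},
    {"tx": 0,"ty": 2,"tz": 0,"rx": 0,"ry": 0,"rz": 0},
    {"tx": 0,"ty": 2,"tz": 0,"rx": 0,"ry": 0,"rz": 0},
    {"tx": 0,"ty": 0,"tz": 0,"rx": 0,"ry": 0,"rz": 0},
    {"tx": 0,"ty": 0,"tz": 0,"rx": 0,"ry": 0,"rz": 0}
  ]
}}

```text
time_s: 5.33
ee_pos: [0.524, 0.0628, 0.101]
tcp_rot: [0.064, 0.998, 0.0, -0.0]
force: [-0.1, -0.7, 0.9]
gripper_width: 0.0002
grip_force: 0.2
```

```bash
python3 - <<'E'
from h import *
st()
S=cams.read_camera("scene");T=cams.read_camera("top")
a=cv2.resize(S["img"][140:330,160:360,::-1],(400,380),interpolation=cv2.INTER_CUBIC)
b=cv2.resize(T["img"][140:265,225:345,::-1],(365,380),interpolation=cv2.INTER_CUBIC)
cv2.imwrite("pics/m5.png",np.hstack([a,b]))
# scene prediction of the far bar end (top centre) per angle
for w in(0,-.2,-.3,-.4,-.5,-.55):
    e=RC@(np.array([np.cos(w),np.sin(w)])*.046)+C
    print(w,((proj(S,[*e,.102])-[160,140])*2).round(1),((proj(T,[*e,.111])-[225,140])*3.04).round(1))
E
```

```text
t 5.33 car mm [-38.5 -11.2 101. ] F car [-0.03 -0.7 ] 0.92 w 0.0002
tool axes yaw in car (x should be pi) 3.140850734505822 tool z [-0.001  0.001 -1.   ]
0 [255.3 148.2] [206.4 144.8]
-0.2 [261.4 152.3] [217.5 147.6]
-0.3 [263.9 154.5] [222.8 149.8]
-0.4 [266.  156.9] [227.8 152.5]
-0.5 [267.7 159.4] [232.6 155.7]
-0.55 [268.4 160.7] [234.9 157.5]
```

View pics/m5.png

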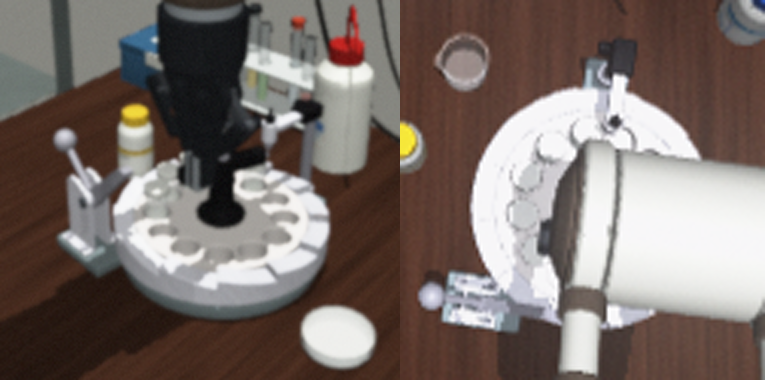

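The picture shows the wheel turned back. In the right panel the vial caps stand at about (590,133), (553,146) and (524,214). I work out the angle from them.

```bash
python3 - <<'E'
from h import *
T=cams.read_camera("top")
for u,v,k in((190,133,30),(153,146,60),(124,214,120)):
    p=car(plane(T,(225+u/3.04-.3,140+v/3.04-.3),.077));a=np.degrees(np.arctan2(p[1],p[0]));print(p.round(1),np.hypot(*p[:2]),a,(a-k)/57.3)
for u,v,k in((264,215,30),(218,252,60),(190,307,90),(200,368,120)):  # at start, 4.8 crop
    p=car(plane(T,(225+u/4.8-.4,140+v/4.8-.4),.077));a=np.degrees(np.arctan2(p[1],p[0]));print("start",p.round(1),a)
E
```

```text
[59.5 12.1 77. ] 60.724137328837614 11.469293605079866 -0.32339801736335316
[44.1 41.2 77. ] 60.34406855539178 43.0747569731523 -0.29537945945632993
[-15.7  57.1  77. ] 59.24742274485207 105.33765563035237 -0.25588733629402494
start [54.3 30.9 77. ] 29.65504858634578
start [31.1 52.2 77. ] 59.19825771985273
start [ 0.2 62.7 77. ] 89.84189795570053
start [-30.7  53.   77. ] 120.1066051708574
```

Call:
{"api": "carry_out", "payload": {
  "plan": [
    {"tx": 0,"ty": 1.5,"tz": 0,"rx": 0,"ry": 0,"rz": 0},
    {"tx": 0,"ty": 1.5,"tz": 0,"rx": 0,"ry": 0,"rz": 0},
    {"tx": 0,"ty": 1,"tz": 0,"rx": 0,"ry": 0,"rz": 0},
    {"tx": 0,"ty": 1,"tz": 0,"rx": 0,"ry": 0,"rz": 0},
    {"tx": 0,"ty": 0,"tz": 0,"rx": 0,"ry": 0,"rz": 0},
    {"tx": 0,"ty": 0,"tz": 0,"rx": 0,"ry": 0,"rz": 0}
  ]
}}

```text
time_s: 5.98
ee_pos: [0.5249, 0.0677, 0.1013]
tcp_rot: [0.064, 0.998, 0.0, -0.0]
force: [-0.4, -0.5, 0.1]
gripper_width: 0.0001
grip_force: 0.3
```

Call:
{"api": "carry_out", "payload": {
  "plan": [
    {"tx": 0,"ty": -10,"tz": 0,"rx": 0,"ry": 0,"rz": 0},
    {"tx": 0,"ty": -15,"tz": 0,"rx": 0,"ry": 0,"rz": 0},
    {"tx": 0,"ty": 0,"tz": -40,"rx": 0,"ry": 0,"rz": 0},
    {"tx": 0,"ty": 0,"tz": -40,"rx": 0,"ry": 0,"rz": 0},
    {"tx": 40,"ty": 0,"tz": 0,"rx": 0,"ry": 0,"rz": 0},
    {"tx": 40,"ty": 0,"tz": 0,"rx": 0,"ry": 0,"rz": 0},
    {"tx": 40,"ty": 0,"tz": 0,"rx": 0,"ry": 0,"rz": 0},
    {"tx": 40,"ty": 0,"tz": 0,"rx": 0,"ry": 0,"rz": 0},
    {"tx": 0,"ty": 0,"tz": 0,"rx": 0,"ry": 0,"rz": 0},
    {"tx": 0,"ty": 0,"tz": 0,"rx": 0,"ry": 0,"rz": 0}
  ]
}}

```text
time_s: 6.82
ee_pos: [0.3615, 0.0633, 0.1811]
tcp_rot: [0.064, 0.998, 0.0, 0.001]
force: [0.6, 0.6, 0.0]
gripper_width: 0.0001
grip_force: 0.0
```

```bash
cat >> h.py <<'E'
def barang(T):
    # dark pixels 15-50 mm from the axis on the plane of the bar's top: direction of each half
    g=T["img"].max(2); c0=proj(T,[*C,.111]).astype(int)
    pts=[(x,y) for y in range(c0[1]-25,c0[1]+26) for x in range(c0[0]-25,c0[0]+26) if g[y,x]<110]
    P=np.array([car(plane(T,p,.111))[:2] for p in pts]); r=np.hypot(*P.T)
    P=P[(r>26)&(r<50)]
    # two halves: cluster by k-means
    _,lab,cen=cv2.kmeans(P.astype(np.float32),2,None,(3,50,.01),5,cv2.KMEANS_PP_CENTERS)
    d=cen[lab.ravel()[P[:,0].argmax()]]-cen[1-lab.ravel()[P[:,0].argmax()]]
    return np.arctan2(d[1],d[0]),cen.round(1).tolist(),len(P)
E
python3 - <<'E'
from h import *
st()
T=cams.read_camera("top");print(barang(T))
i=cv2.imread("pics/top0.png")[:,:,::-1];print("start",barang(dict(T,img=i)))
cv2.imwrite("pics/t6.png",cv2.resize(T["img"][140:265,225:345,::-1],None,fx=4.8,fy=4.8,interpolation=cv2.INTER_CUBIC))
E
```

```text
t 6.82 car mm [-199.8  -31.5  181.1] F car [0.51 0.63] 0.02 w 0.0001
tool axes yaw in car (x should be pi) 3.140935688184656 tool z [ 0.002 -0.    -1.   ]
(np.float32(-0.43017033), [[32.599998474121094, -13.5], [-29.299999237060547, 14.899999618530273]], 94)
start (np.float32(-0.043590747), [[35.5, 0.20000000298023224], [-31.399999618530273, 3.0999999046325684]], 99)
```

View pics/t6.png

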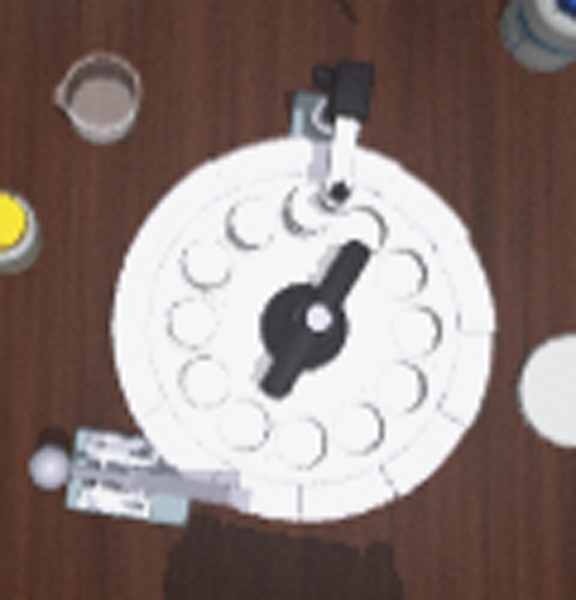

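The near bar end is at (270,392) and the far end at (358,246). The bar and the tooth edges agree on −0.41 rad, so about 0.09 more is needed: 2.7 mm past the last stop.

Call:
{"api": "carry_out", "payload": {
  "plan": [
    {"tx": -40,"ty": 0,"tz": 0,"rx": 0,"ry": 0,"rz": 0},
    {"tx": -40,"ty": 0,"tz": 0,"rx": 0,"ry": 0,"rz": 0},
    {"tx": -40,"ty": 0,"tz": 0,"rx": 0,"ry": 0,"rz": 0},
    {"tx": -40,"ty": 0,"tz": 0,"rx": 0,"ry": 0,"rz": 0},
    {"tx": 0,"ty": 0,"tz": 40,"rx": 0,"ry": 0,"rz": 0},
    {"tx": 0,"ty": 0,"tz": 40,"rx": 0,"ry": 0,"rz": 0},
    {"tx": 0,"ty": 10,"tz": 0,"rx": 0,"ry": 0,"rz": 0},
    {"tx": 0,"ty": 8,"tz": 0,"rx": 0,"ry": 0,"rz": 0},
    {"tx": 0,"ty": 4,"tz": 0,"rx": 0,"ry": 0,"rz": 0},
    {"tx": 0,"ty": 2,"tz": 0,"rx": 0,"ry": 0,"rz": 0}
  ]
}}

```text
time_s: 7.7
ee_pos: [0.5271, 0.0672, 0.104]
tcp_rot: [0.064, 0.998, -0.0, 0.002]
force: [-0.0, -0.1, 0.3]
gripper_width: 0.0001
grip_force: 0.1
```

Call:
{"api": "carry_out", "payload": {
  "plan": [
    {"tx": 0,"ty": 1,"tz": 0,"rx": 0,"ry": 0,"rz": 0},
    {"tx": 0,"ty": 1,"tz": 0,"rx": 0,"ry": 0,"rz": 0},
    {"tx": 0,"ty": 1,"tz": 0,"rx": 0,"ry": 0,"rz": 0},
    {"tx": 0,"ty": 0.7,"tz": 0,"rx": 0,"ry": 0,"rz": 0},
    {"tx": 0,"ty": 0,"tz": 0,"rx": 0,"ry": 0,"rz": 0},
    {"tx": 0,"ty": 0,"tz": 0,"rx": 0,"ry": 0,"rz": 0},
    {"tx": 0,"ty": 0,"tz": 0,"rx": 0,"ry": 0,"rz": 0}
  ]
}}

```text
time_s: 8.28
ee_pos: [0.5247, 0.0701, 0.1009]
tcp_rot: [0.064, 0.998, 0.0, -0.001]
force: [-0.9, -0.7, 1.8]
gripper_width: -0.0003
grip_force: 0.6
```

Call:
{"api": "carry_out", "payload": {
  "plan": [
    {"tx": 0,"ty": -10,"tz": 0,"rx": 0,"ry": 0,"rz": 0},
    {"tx": 0,"ty": -15,"tz": 0,"rx": 0,"ry": 0,"rz": 0},
    {"tx": 0,"ty": 0,"tz": -40,"rx": 0,"ry": 0,"rz": 0},
    {"tx": 0,"ty": 0,"tz": -40,"rx": 0,"ry": 0,"rz": 0},
    {"tx": 40,"ty": 0,"tz": 0,"rx": 0,"ry": 0,"rz": 0},
    {"tx": 40,"ty": 0,"tz": 0,"rx": 0,"ry": 0,"rz": 0},
    {"tx": 40,"ty": 0,"tz": 0,"rx": 0,"ry": 0,"rz": 0},
    {"tx": 40,"ty": 0,"tz": 0,"rx": 0,"ry": 0,"rz": 0},
    {"tx": 0,"ty": 0,"tz": 0,"rx": 0,"ry": 0,"rz": 0},
    {"tx": 0,"ty": 0,"tz": 0,"rx": 0,"ry": 0,"rz": 0}
  ]
}}

```text
time_s: 9.12
ee_pos: [0.3613, 0.066, 0.1805]
tcp_rot: [0.064, 0.998, 0.0, 0.0]
force: [0.3, -0.1, -0.2]
gripper_width: 0.0001
grip_force: 0.0
```

```bash
python3 - <<'E'
from h import *
st()
T=cams.read_camera("top");print(barang(T)); cv2.imwrite("pics/t7.png",T["img"][:,:,::-1])
# polar unwrap of the rim to get tooth edge rotation between start / t6-like / now
def prof(img,z=.048):
    g=cv2.cvtColor(np.ascontiguousarray(img),cv2.COLOR_RGB2GRAY).astype(np.float32);A=np.radians(np.arange(-175,20,.25))
    out=np.zeros(len(A))
    for r in(.088,.092,.096,.100):
        uv=np.array([proj(T,[*(RC@(r*np.array([np.cos(a),np.sin(a)]))+C),z]) for a in A],np.float32)
        out+=cv2.remap(g,uv[None,:,0].copy(),uv[None,:,1].copy(),cv2.INTER_CUBIC)[0]/4
    return np.degrees(A),out
from scipy.signal import find_peaks
for n,im in(("start",cv2.imread("pics/top0.png")[:,:,::-1]),("now",T["img"])):
    a,o=prof(im);o=o-cv2.blur(o[None],(81,1))[0];k,_=find_peaks(-o,prominence=6);print(n,[(float(a[i]),round(float(o[i]))) for i in k])
E
```

```text
t 9.12 car mm [-200.3  -28.8  180.5] F car [ 0.27 -0.1 ] -0.19 w 0.0001
tool axes yaw in car (x should be pi) 3.1410029594717668 tool z [ 0.  0. -1.]
(np.float32(-0.48234296), [[31.5, -15.0], [-28.700000762939453, 16.600000381469727]], 91)
start [(-149.75, -30), (-119.5, -25), (-89.75, -16), (-1.0, -58)]
now [(-145.75, -40), (-115.75, -20), (-86.0, -17), (-56.75, -5), (-0.7500000000000001, -58)]
```

The tooth edges give −26.2° so far. I add a further 1.8 mm.

Call:
{"api": "carry_out", "payload": {
  "plan": [
    {"tx": -40,"ty": 0,"tz": 0,"rx": 0,"ry": 0,"rz": 0},
    {"tx": -40,"ty": 0,"tz": 0,"rx": 0,"ry": 0,"rz": 0},
    {"tx": -40,"ty": 0,"tz": 0,"rx": 0,"ry": 0,"rz": 0},
    {"tx": -40,"ty": 0,"tz": 0,"rx": 0,"ry": 0,"rz": 0},
    {"tx": 0,"ty": 0,"tz": 40,"rx": 0,"ry": 0,"rz": 0},
    {"tx": 0,"ty": 0,"tz": 40,"rx": 0,"ry": 0,"rz": 0},
    {"tx": 0,"ty": 10,"tz": 0,"rx": 0,"ry": 0,"rz": 0},
    {"tx": 0,"ty": 8,"tz": 0,"rx": 0,"ry": 0,"rz": 0},
    {"tx": 0,"ty": 4,"tz": 0,"rx": 0,"ry": 0,"rz": 0},
    {"tx": 0,"ty": 2,"tz": 0,"rx": 0,"ry": 0,"rz": 0}
  ]
}}

```text
time_s: 10.0
ee_pos: [0.5273, 0.0699, 0.1039]
tcp_rot: [0.064, 0.998, -0.0, 0.002]
force: [-0.1, -1.5, 0.7]
gripper_width: -0.0002
grip_force: 0.4
```

Call:
{"api": "carry_out", "payload": {
  "plan": [
    {"tx": 0,"ty": 1,"tz": 0,"rx": 0,"ry": 0,"rz": 0},
    {"tx": 0,"ty": 1,"tz": 0,"rx": 0,"ry": 0,"rz": 0},
    {"tx": 0,"ty": 0.8,"tz": 0,"rx": 0,"ry": 0,"rz": 0},
    {"tx": 0,"ty": 0,"tz": 0,"rx": 0,"ry": 0,"rz": 0},
    {"tx": 0,"ty": 0,"tz": 0,"rx": 0,"ry": 0,"rz": 0},
    {"tx": 0,"ty": 0,"tz": 0,"rx": 0,"ry": 0,"rz": 0},
    {"tx": 0,"ty": 0,"tz": 0,"rx": 0,"ry": 0,"rz": 0}
  ]
}}

```text
time_s: 10.58
ee_pos: [0.5261, 0.0716, 0.1022]
tcp_rot: [0.065, 0.998, -0.0, 0.001]
force: [-0.9, -1.1, 1.0]
gripper_width: 0.0003
grip_force: 0.6
```

Call:
{"api": "carry_out", "payload": {
  "plan": [
    {"tx": 0,"ty": -10,"tz": 0,"rx": 0,"ry": 0,"rz": 0},
    {"tx": 0,"ty": -15,"tz": 0,"rx": 0,"ry": 0,"rz": 0},
    {"tx": 0,"ty": 0,"tz": -40,"rx": 0,"ry": 0,"rz": 0},
    {"tx": 0,"ty": 0,"tz": -40,"rx": 0,"ry": 0,"rz": 0},
    {"tx": 40,"ty": 0,"tz": 0,"rx": 0,"ry": 0,"rz": 0},
    {"tx": 40,"ty": 0,"tz": 0,"rx": 0,"ry": 0,"rz": 0},
    {"tx": 40,"ty": 0,"tz": 0,"rx": 0,"ry": 0,"rz": 0},
    {"tx": 40,"ty": 0,"tz": 0,"rx": 0,"ry": 0,"rz": 0},
    {"tx": 0,"ty": 0,"tz": 0,"rx": 0,"ry": 0,"rz": 0},
    {"tx": 0,"ty": 0,"tz": 0,"rx": 0,"ry": 0,"rz": 0}
  ]
}}

```text
time_s: 11.42
ee_pos: [0.3612, 0.0679, 0.1802]
tcp_rot: [0.064, 0.998, 0.0, -0.0]
force: [0.0, -0.3, 0.4]
gripper_width: 0.0001
grip_force: 0.0
```

```bash
cat >> h.py <<'E'
from scipy.signal import find_peaks
def teeth(T,img,z=.048):
    g=cv2.cvtColor(np.ascontiguousarray(img),cv2.COLOR_RGB2GRAY).astype(np.float32);A=np.radians(np.arange(-175,-40,.25))
    o=np.zeros(len(A))
    for r in(.088,.092,.096,.100):
        uv=np.array([proj(T,[*(RC@(r*np.array([np.cos(a),np.sin(a)]))+C),z]) for a in A],np.float32)
        o+=cv2.remap(g,uv[None,:,0].copy(),uv[None,:,1].copy(),cv2.INTER_CUBIC)[0]/4
    o=o-cv2.blur(o[None],(81,1))[0];k,_=find_peaks(-o,prominence=4);return np.degrees(A)[k].tolist()
E
python3 - <<'E'
from h import *
st()
T=cams.read_camera("top");print(barang(T),teeth(T,T["img"]))
E
```

```text
t 11.42 car mm [-200.7  -26.9  180.2] F car [ 0.06 -0.26] 0.43 w 0.0001
tool axes yaw in car (x should be pi) 3.1409650225391244 tool z [-0.001  0.    -1.   ]
(np.float32(-0.52995753), [[31.100000381469727, -16.799999237060547], [-28.200000762939453, 17.899999618530273]], 93) [-148.5, -136.75, -118.50000000000001, -104.75, -88.75]
```

The wheel is at −28.9° (−0.505). Next I tip the pawl back from its +y side.

Call:
{"api": "carry_out", "payload": {
  "plan": [
    {"tx": 0,"ty": 38,"tz": 0,"rx": 0,"ry": 0,"rz": 0},
    {"tx": 0,"ty": 38,"tz": 0,"rx": 0,"ry": 0,"rz": 0},
    {"tx": 0,"ty": 38,"tz": 0,"rx": 0,"ry": 0,"rz": 0},
    {"tx": 0,"ty": 38,"tz": 0,"rx": 0,"ry": 0,"rz": 0},
    {"tx": 0,"ty": 38,"tz": 0,"rx": 0,"ry": 0,"rz": 0},
    {"tx": -35,"ty": 0,"tz": 0,"rx": 0,"ry": 0,"rz": 0},
    {"tx": -36,"ty": 0,"tz": 0,"rx": 0,"ry": 0,"rz": 0},
    {"tx": -36,"ty": 0,"tz": 0,"rx": 0,"ry": 0,"rz": 0},
    {"tx": 0,"ty": 0,"tz": 0,"rx": 0,"ry": 0,"rz": 0},
    {"tx": 0,"ty": 0,"tz": 0,"rx": 0,"ry": 0,"rz": 0}
  ]
}}

```text
time_s: 12.3
ee_pos: [0.4964, 0.2419, 0.1797]
tcp_rot: [0.065, 0.998, -0.0, -0.001]
force: [-1.0, 0.3, -0.6]
gripper_width: -0.0001
grip_force: 0.0
```

Call:
{"api": "carry_out", "payload": {
  "plan": [
    {"tx": 0,"ty": 0,"tz": 38,"rx": 0,"ry": 0,"rz": 0},
    {"tx": 0,"ty": 0,"tz": 38,"rx": 0,"ry": 0,"rz": 0},
    {"tx": 0,"ty": 0,"tz": 0,"rx": 0,"ry": 0,"rz": 0},
    {"tx": 0,"ty": -8,"tz": 0,"rx": 0,"ry": 0,"rz": 0},
    {"tx": 0,"ty": -8,"tz": 0,"rx": 0,"ry": 0,"rz": 0},
    {"tx": 0,"ty": -5,"tz": 0,"rx": 0,"ry": 0,"rz": 0},
    {"tx": 0,"ty": -5,"tz": 0,"rx": 0,"ry": 0,"rz": 0},
    {"tx": 0,"ty": -5,"tz": 0,"rx": 0,"ry": 0,"rz": 0},
    {"tx": 0,"ty": -5,"tz": 0,"rx": 0,"ry": 0,"rz": 0},
    {"tx": 0,"ty": -5,"tz": 0,"rx": 0,"ry": 0,"rz": 0}
  ]
}}

```text
time_s: 13.13
ee_pos: [0.493, 0.2108, 0.1159]
tcp_rot: [0.066, 0.998, 0.011, 0.005]
force: [-17.6, 37.1, 46.5]
gripper_width: 0.0004
grip_force: 27.1
```

```bash
python3 - <<'E'
from h import *
st()
E
```

```text
t 13.13 car mm [-88.2 131.6 115.9] F car [-22.16  34.6 ] 46.48 w 0.0004
tool axes yaw in car (x should be pi) 3.1379034017411382 tool z [ 0.012  0.02  -1.   ]
```

Unexpected force here, so I back off before anything else.

Call:
{"api": "carry_out", "payload": {
  "plan": [
    {"tx": 0,"ty": 12,"tz": -12,"rx": 0,"ry": 0,"rz": 0},
    {"tx": 0,"ty": 25,"tz": -10,"rx": 0,"ry": 0,"rz": 0},
    {"tx": 0,"ty": 10,"tz": 0,"rx": 0,"ry": 0,"rz": 0},
    {"tx": 0,"ty": 0,"tz": 0,"rx": 0,"ry": 0,"rz": 0}
  ]
}}

```text
time_s: 13.47
ee_pos: [0.4965, 0.2498, 0.1298]
tcp_rot: [0.063, 0.998, 0.001, 0.002]
force: [0.3, -0.4, -0.5]
gripper_width: 0.0001
grip_force: 0.0
```

```bash
python3 - <<'E'
from h import *
st()
S=cams.read_camera("scene");T=cams.read_camera("top")
print(barang(T),teeth(T,T["img"]))
a=cv2.resize(S["img"][170:290,165:285,::-1],(400,400),interpolation=cv2.INTER_CUBIC)
b=cv2.resize(T["img"][190:270,225:305,::-1],(400,400),interpolation=cv2.INTER_CUBIC)
cv2.imwrite("pics/m8.png",np.hstack([a,b]))
for th in(-.26,0,.3,.787,.9):
    p=np.r_[RC@np.array([-.094,.078+.062*np.sin(th)])+C,.066+.062*np.cos(th)]
    print(th,((proj(S,p)-[165,170])*400/120).round(),((proj(T,p)-[225,190])*5).round()+[400,0])
E
```

```text
t 13.47 car mm [-89.7 170.7 129.8] F car [ 0.31 -0.39] -0.49 w 0.0001
tool axes yaw in car (x should be pi) 3.1428564739514067 tool z [ 0.005  0.001 -1.   ]
(np.float32(-0.52738374), [[31.200000762939453, -16.700000762939453], [-28.200000762939453, 17.899999618530273]], 94) [-148.5, -130.5, -118.50000000000001, -104.5, -88.75, -58.5]
-0.26 [150. 151.] [574. 257.]
0 [132. 137.] [540. 252.]
0.3 [113. 128.] [502. 246.]
0.787 [ 89. 134.] [449. 238.]
0.9 [ 85. 139.] [440. 236.]
```

View pics/m8.png

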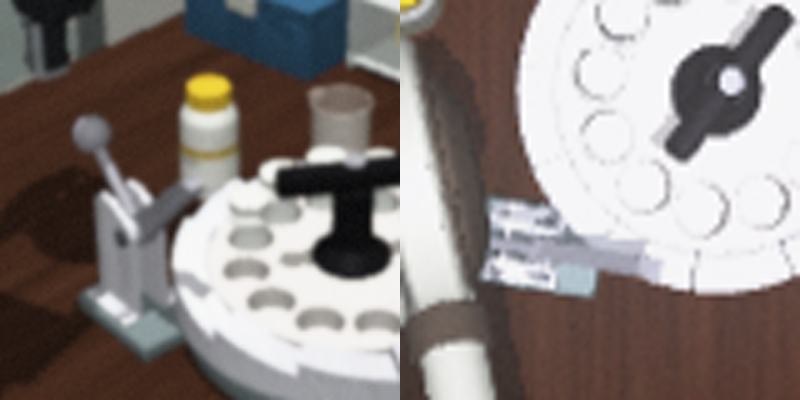

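The ball is still at its thrown-back place, left panel (91,133), and the wheel is unmoved. Most likely the ball had slid up onto the flared part of the finger. I now follow its arc with the tip just below the ball centre.

Call:
{"api": "carry_out", "payload": {
  "plan": [
    {"tx": 4,"ty": -8,"tz": 0,"rx": 0,"ry": 0,"rz": 0},
    {"tx": 0,"ty": 0,"tz": 12,"rx": 0,"ry": 0,"rz": 0},
    {"tx": 0,"ty": 0,"tz": 12,"rx": 0,"ry": 0,"rz": 0},
    {"tx": 0,"ty": -5,"tz": 0,"rx": 0,"ry": 0,"rz": 0},
    {"tx": 0,"ty": -5,"tz": 0,"rx": 0,"ry": 0,"rz": 0},
    {"tx": 0,"ty": -3,"tz": 0,"rx": 0,"ry": 0,"rz": 0},
    {"tx": 0,"ty": -3,"tz": 0,"rx": 0,"ry": 0,"rz": 0},
    {"tx": 0,"ty": 0,"tz": 0,"rx": 0,"ry": 0,"rz": 0},
    {"tx": 0,"ty": 0,"tz": 0,"rx": 0,"ry": 0,"rz": 0}
  ]
}}

```text
time_s: 14.32
ee_pos: [0.4882, 0.2251, 0.1039]
tcp_rot: [0.064, 0.998, 0.0, 0.0]
force: [-0.7, 1.2, 1.0]
gripper_width: 0.0002
grip_force: 0.8
```

```bash
cat >> h.py <<'E'
def ball(S):
    # ball in the scene view: the roundest grey blob along the arc, by comparing with a grey disc mask
    im=S["img"].astype(int);m=((im.max(2)-im.min(2)<28)&(im.mean(2)>105)).astype(np.float32)
    f=cv2.boxFilter(m,-1,(9,9)); best=[]
    for a in np.arange(0,1.06,.05):
        th=a-.26;p=np.r_[RC@np.array([-.094,.078+.062*np.sin(th)])+C,.066+.062*np.cos(th)]
        u,v=proj(S,p).round().astype(int);best.append((round(float(f[v,u]),2),round(float(a),2)))
    return sorted(best)[::-1][:4]
E
python3 - <<'E'
from h import *
st();print(ball(cams.read_camera("scene")))
E
```

```text
t 14.32 car mm [-94.8 145.2 103.9] F car [-0.82  1.14] 0.95 w 0.0002
tool axes yaw in car (x should be pi) 3.1406010905569497 tool z [ 0.001  0.    -1.   ]
[(0.73, 1.05), (0.73, 1.0), (0.7, 0.95), (0.64, 0.9)]
```

Call:
{"api": "carry_out", "payload": {
  "plan": [
    {"tx": 0,"ty": -3,"tz": -3,"rx": 0,"ry": 0,"rz": 0},
    {"tx": 0,"ty": -3,"tz": -3,"rx": 0,"ry": 0,"rz": 0},
    {"tx": 0,"ty": -4,"tz": -3,"rx": 0,"ry": 0,"rz": 0},
    {"tx": 0,"ty": 0,"tz": 0,"rx": 0,"ry": 0,"rz": 0}
  ]
}}

```text
time_s: 14.7
ee_pos: [0.4871, 0.2146, 0.1134]
tcp_rot: [0.065, 0.998, 0.0, 0.001]
force: [0.3, 2.1, 2.9]
gripper_width: 0.0001
grip_force: 1.4
```

```bash
python3 - <<'E'
from h import *
st();print(ball(cams.read_camera("scene")))
E
```

```text
t 14.7 car mm [-94.5 134.6 113.4] F car [0.06 2.16] 2.92 w 0.0001
tool axes yaw in car (x should be pi) 3.140451571943081 tool z [ 0.001 -0.    -1.   ]
[(0.72, 0.8), (0.67, 0.75), (0.64, 0.9), (0.64, 0.85)]
```

Call:
{"api": "carry_out", "payload": {
  "plan": [
    {"tx": 0,"ty": -2,"tz": -2,"rx": 0,"ry": 0,"rz": 0},
    {"tx": 0,"ty": -3,"tz": -2,"rx": 0,"ry": 0,"rz": 0},
    {"tx": 0,"ty": -3,"tz": -2,"rx": 0,"ry": 0,"rz": 0},
    {"tx": 0,"ty": -4,"tz": -2,"rx": 0,"ry": 0,"rz": 0},
    {"tx": 0,"ty": 0,"tz": 0,"rx": 0,"ry": 0,"rz": 0}
  ]
}}

```text
time_s: 15.17
ee_pos: [0.4851, 0.2023, 0.1206]
tcp_rot: [0.065, 0.998, -0.0, 0.0]
force: [-0.1, 0.7, -0.2]
gripper_width: -0.0004
grip_force: 0.3
```

```bash
python3 - <<'E'
from h import *
st();print(ball(cams.read_camera("scene")))
E
```

```text
t 15.17 car mm [-95.  122.2 120.6] F car [-0.22  0.7 ] -0.24 w -0.0004
tool axes yaw in car (x should be pi) 3.1402980799015063 tool z [ 0.    -0.001 -1.   ]
[(0.75, 0.6), (0.72, 0.55), (0.69, 0.7), (0.69, 0.65)]
```

Call:
{"api": "carry_out", "payload": {
  "plan": [
    {"tx": 0,"ty": -4,"tz": -1,"rx": 0,"ry": 0,"rz": 0},
    {"tx": 0,"ty": -4,"tz": -1,"rx": 0,"ry": 0,"rz": 0},
    {"tx": 0,"ty": -4,"tz": -1,"rx": 0,"ry": 0,"rz": 0},
    {"tx": 0,"ty": -4,"tz": 0,"rx": 0,"ry": 0,"rz": 0},
    {"tx": 0,"ty": -3,"tz": 0,"rx": 0,"ry": 0,"rz": 0},
    {"tx": 0,"ty": 0,"tz": 0,"rx": 0,"ry": 0,"rz": 0},
    {"tx": 0,"ty": 0,"tz": 0,"rx": 0,"ry": 0,"rz": 0},
    {"tx": 0,"ty": 0,"tz": 0,"rx": 0,"ry": 0,"rz": 0}
  ]
}}

```text
time_s: 15.88
ee_pos: [0.4826, 0.1843, 0.1232]
tcp_rot: [0.064, 0.998, -0.0, -0.0]
force: [0.1, -0.6, 0.2]
gripper_width: 0.0
grip_force: 0.0
```

```bash
python3 - <<'E'
from h import *
st();S=cams.read_camera("scene");print(ball(S))
cv2.imwrite("pics/s9.png",S["img"][:,:,::-1])
E
```

```text
t 15.88 car mm [-95.2 104.  123.2] F car [ 0.13 -0.63] 0.18 w 0.0
tool axes yaw in car (x should be pi) 3.140677043452412 tool z [-0.  0. -1.]
[(0.8, 0.0), (0.75, 0.05), (0.6, 0.1), (0.52, 0.15)]
```

The pawl has dropped. I withdraw and check the wheel.

Call:
{"api": "carry_out", "payload": {
  "plan": [
    {"tx": 0,"ty": 20,"tz": 0,"rx": 0,"ry": 0,"rz": 0},
    {"tx": 0,"ty": 0,"tz": -35,"rx": 0,"ry": 0,"rz": 0},
    {"tx": 0,"ty": 0,"tz": -22,"rx": 0,"ry": 0,"rz": 0},
    {"tx": 35,"ty": -10,"tz": 0,"rx": 0,"ry": 0,"rz": 0},
    {"tx": 35,"ty": -20,"tz": 0,"rx": 0,"ry": 0,"rz": 0},
    {"tx": 35,"ty": -20,"tz": 0,"rx": 0,"ry": 0,"rz": 0},
    {"tx": 0,"ty": -35,"tz": 0,"rx": 0,"ry": 0,"rz": 0},
    {"tx": 0,"ty": -35,"tz": 0,"rx": 0,"ry": 0,"rz": 0},
    {"tx": 0,"ty": -31,"tz": 0,"rx": 0,"ry": 0,"rz": 0},
    {"tx": 0,"ty": 0,"tz": 0,"rx": 0,"ry": 0,"rz": 0}
  ]
}}

```text
time_s: 16.77
ee_pos: [0.3614, 0.0641, 0.1805]
tcp_rot: [0.067, 0.998, -0.001, 0.001]
force: [0.4, 0.5, 0.7]
gripper_width: 0.0001
grip_force: 0.0
```

```bash
python3 - <<'E'
from h import *
st();S=cams.read_camera("scene");T=cams.read_camera("top")
print(barang(T),teeth(T,T["img"]),teeth(T,cv2.imread("pics/top0.png")[:,:,::-1]))
# compare the pawl's place (shaft+ball) with the start picture, scene view
def cen(img):
    a=img[185:215,180:235].astype(int);m=((a.max(2)-a.min(2)<28)&(a.mean(2)>105)).astype(np.uint8)
    n,l,s,c=cv2.connectedComponentsWithStats(m);
    return [(s[i,4],c[i].round(2).tolist(),s[i,:4].tolist()) for i in range(1,n) if s[i,4]>40]
print("now",cen(S["img"]));print("start",cen(cv2.imread("pics/scene0.png")[:,:,::-1]))
# blade+ball shift by template matching against start
t=cv2.imread("pics/scene0.png",0)[208:225,200:222];w=cv2.cvtColor(S["img"],cv2.COLOR_RGB2GRAY)[198:235,190:232]
t=cv2.resize(t,None,fx=4,fy=4);w=cv2.resize(w,None,fx=4,fy=4);r=cv2.matchTemplate(w,t,5);q=cv2.minMaxLoc(r);print("ball shift px",(np.array(q[3])/4-10),q[1])
E
```

```text
t 16.77 car mm [-200.   -30.7  180.5] F car [0.32 0.56] 0.73 w 0.0001
tool axes yaw in car (x should be pi) 3.1359119619041156 tool z [ 0.001 -0.002 -1.   ]
(np.float32(-0.52738374), [[31.200000762939453, -16.700000762939453], [-28.200000762939453, 17.899999618530273]], 94) [-148.5, -134.75000000000003, -118.50000000000001, -88.75, -58.5] [-149.75, -132.5, -119.5, -104.5, -89.75]
now [(np.int32(173), [46.58, 23.46], [39, 17, 16, 13]), (np.int32(53), [30.04, 26.96], [25, 24, 11, 6])]
start [(np.int32(173), [46.54, 23.46], [39, 17, 16, 13]), (np.int32(52), [30.0, 27.02], [25, 24, 11, 6])]
ball shift px [0. 0.] 0.9919182658195496
```

The pawl is back in its start pose and the wheel is at −0.505. A gentle nudge will seat the tooth on the pawl.

Call:
{"api": "carry_out", "payload": {
  "plan": [
    {"tx": -40,"ty": 0,"tz": 0,"rx": 0,"ry": 0,"rz": 0},
    {"tx": -40,"ty": 0,"tz": 0,"rx": 0,"ry": 0,"rz": 0},
    {"tx": -40,"ty": 0,"tz": 0,"rx": 0,"ry": 0,"rz": 0},
    {"tx": -41,"ty": 0,"tz": 0,"rx": 0,"ry": 0,"rz": 0},
    {"tx": 0,"ty": 0,"tz": 40,"rx": 0,"ry": 0,"rz": 0},
    {"tx": 0,"ty": 0,"tz": 39,"rx": 0,"ry": 0,"rz": 0},
    {"tx": 0,"ty": 10,"tz": 0,"rx": 0,"ry": 0,"rz": 0},
    {"tx": 0,"ty": 10,"tz": 0,"rx": 0,"ry": 0,"rz": 0},
    {"tx": 0,"ty": 5,"tz": 0,"rx": 0,"ry": 0,"rz": 0},
    {"tx": 0,"ty": 2,"tz": 0,"rx": 0,"ry": 0,"rz": 0}
  ]
}}

```text
time_s: 17.7
ee_pos: [0.5259, 0.0755, 0.1038]
tcp_rot: [0.063, 0.998, -0.0, 0.002]
force: [-2.6, -0.7, 6.1]
gripper_width: 0.0002
grip_force: 2.3
```

Call:
{"api": "carry_out", "payload": {
  "plan": [
    {"tx": 0,"ty": 0.5,"tz": 0,"rx": 0,"ry": 0,"rz": 0},
    {"tx": 0,"ty": 0.5,"tz": 0,"rx": 0,"ry": 0,"rz": 0},
    {"tx": 0,"ty": 0.5,"tz": 0,"rx": 0,"ry": 0,"rz": 0},
    {"tx": 0,"ty": 0,"tz": 0,"rx": 0,"ry": 0,"rz": 0},
    {"tx": 0,"ty": 0,"tz": 0,"rx": 0,"ry": 0,"rz": 0}
  ]
}}

```text
time_s: 18.12
ee_pos: [0.5263, 0.0755, 0.1039]
tcp_rot: [0.064, 0.998, 0.0, 0.002]
force: [-4.0, 0.6, 7.2]
gripper_width: 0.0001
grip_force: 3.7
```

Call:
{"api": "carry_out", "payload": {
  "plan": [
    {"tx": 0,"ty": 0.5,"tz": 0,"rx": 0,"ry": 0,"rz": 0},
    {"tx": 0,"ty": 0.5,"tz": 0,"rx": 0,"ry": 0,"rz": 0},
    {"tx": 0,"ty": 0,"tz": 0,"rx": 0,"ry": 0,"rz": 0},
    {"tx": 0,"ty": 0,"tz": 0,"rx": 0,"ry": 0,"rz": 0}
  ]
}}

```text
time_s: 18.45
ee_pos: [0.5263, 0.0758, 0.1039]
tcp_rot: [0.064, 0.998, -0.001, 0.002]
force: [-4.6, -1.9, 7.9]
gripper_width: 0.0002
grip_force: 4.4
```

```bash
python3 - <<'E'
from h import *
st()
E
```

```text
t 18.45 car mm [-37.9   2.  103.9] F car [-4.34 -2.43] 7.92 w 0.0002
tool axes yaw in car (x should be pi) 3.1406673894254227 tool z [ 0.003 -0.001 -1.   ]
```

Call:
{"api": "carry_out", "payload": {
  "plan": [
    {"tx": 0,"ty": -10,"tz": 0,"rx": 0,"ry": 0,"rz": 0},
    {"tx": 0,"ty": -18,"tz": 0,"rx": 0,"ry": 0,"rz": 0},
    {"tx": 0,"ty": 0,"tz": -40,"rx": 0,"ry": 0,"rz": 0},
    {"tx": 0,"ty": 0,"tz": -40,"rx": 0,"ry": 0,"rz": 0},
    {"tx": 40,"ty": 0,"tz": 0,"rx": 0,"ry": 0,"rz": 0},
    {"tx": 40,"ty": 0,"tz": 0,"rx": 0,"ry": 0,"rz": 0},
    {"tx": 40,"ty": 0,"tz": 0,"rx": 0,"ry": 0,"rz": 0},
    {"tx": 40,"ty": 0,"tz": 0,"rx": 0,"ry": 0,"rz": 0},
    {"tx": 0,"ty": 0,"tz": 0,"rx": 0,"ry": 0,"rz": 0},
    {"tx": 0,"ty": 0,"tz": 0,"rx": 0,"ry": 0,"rz": 0}
  ]
}}

```text
time_s: 19.28
ee_pos: [0.3619, 0.0694, 0.1819]
tcp_rot: [0.064, 0.998, -0.0, 0.002]
force: [0.5, 0.1, 0.6]
gripper_width: 0.0004
grip_force: 0.0
```

```bash
python3 - <<'E'
from h import *
st();S=cams.read_camera("scene");T=cams.read_camera("top")
print(barang(T),teeth(T,T["img"]))
t=cv2.imread("pics/scene0.png",0)[208:225,200:222];w=cv2.cvtColor(S["img"],cv2.COLOR_RGB2GRAY)[198:235,190:232]
t=cv2.resize(t,None,fx=4,fy=4);w=cv2.resize(w,None,fx=4,fy=4);q=cv2.minMaxLoc(cv2.matchTemplate(w,t,5));print("ball shift px",(np.array(q[3])/4-10),q[1])
g0=cv2.imread("pics/top0.png",0).astype(int);g=cv2.cvtColor(T["img"],cv2.COLOR_RGB2GRAY).astype(int)
for n,(u,v) in dict(bottle=(225,188),beaker=(246,160),petri=(344,221)).items(): print(n,abs(g-g0)[v-14:v+14,u-14:u+14].mean())
E
```

```text
t 19.28 car mm [-200.2  -25.3  181.9] F car [0.44 0.15] 0.57 w 0.0004
tool axes yaw in car (x should be pi) 3.1407689371689798 tool z [ 0.004 -0.    -1.   ]
(np.float32(-0.5483403), [[30.700000762939453, -17.100000381469727], [-27.600000381469727, 18.399999618530273]], 90) [-149.75, -130.75, -119.5, -104.5, -89.75]
ball shift px [0. 0.] 0.9975627660751343
bottle 2.677295918367347
beaker 1.628826530612245
petri 1.2487244897959184
```

The tooth edges match the start angles exactly, one notch back. The pawl is down and nothing around the carousel has moved, so I hand in.

```bash
python3 -c "
from rig import env
print(env.hand_in())"
```

```text
the job is handed in; nothing more can be done
None
```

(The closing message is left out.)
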